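# Fit and hold the pointer knob on a switch's D-shaft

### The arm

A 7-joint arm with a two-finger parallel gripper is mounted at the origin on the work surface. World frame = base frame: x ahead of the robot, y to its left, z up, the work surface at z = 0. Lengths are in m, angles in rad, forces in N, time in s.
With the tool pointing down it reaches from about 0.425 to 0.925 m from the base axis. Payload 6.8 kg.
Tool frame: the origin (TCP) lies at the very end of the fingers, on their centre line; the grasp point (between the pads) lies 19 mm behind it; z points along the fingers, y is the direction in which the jaws open and shut (so a half turn about z gives the same grasp; the last joint's range is limited). The gripper opens to 85 mm and grips with 20 to 120 N. Pads are 22 mm wide; open, the fingers measure 114 mm over their backs; the gripper's body (76 mm by 85 mm) begins 54 mm behind the grasp point. The pads swing forward as they close: fully open they stand 13 mm farther back than shut.
Start: joints at [1.232, 0.477, 0.022, 1.555, -0.011, 1.109, -0.083], TCP at [0.154, -0.657, 0.231] pointing down, gripper open.
Joint ranges: [-2.96, 2.96], [-0.34, 2.1], [-1.41, 1.46], [0.24, 2.44], [-1.37, 4.51], [0.17, 1.92], [-2.96, 2.96]. Speed limits (rad/s): [2.39, 2.39, 3.14, 3.14, 3.14, 3.14, 3.14].

### API

Orientations are given as a rotation vector (axis times angle).
In Python, from bench import monitor, viewer, job gives the robot as it stands. The module is installed in compiled form; this text tells all that it offers.
- The arm moves only by the tool drive_tool, never from a script. Its argument "commands" is a list of rows, each an object with "linear": the shift along the tool's x, y, z in m, a list of three; "dr": the turn, a rotation vector about the tool's x, y, z in degrees, a list of three; "jaw": the closure, from 0 (fully open) to 1 (shut). A call has 1 to 8 rows; each row shifts and turns the pose as measured when the row begins, along the tool's axes as they then stand; what a row does not reach is not made up. A row lasts 1/8 s, in which the tool goes at most 62.5 mm and 10.7 degrees, less where a joint would pass 70% of its speed; a pose out of reach is approached as far as the arm can. A call is refused whole if a number of a shift passes 0.0625 or a number of a turn 10.7, either way. A call with a gripper value outside its range is refused whole. The fingers move at their own pace and stop on an object; "force" is the grip in N (left out, the last holds). Time passes only in rows, so rows that do not move let the fingers close. It gives the time, the measured TCP pose, the force and the opening at its end, in the units of the state.
- monitor.get_obs(): the state, without advancing time (a new reading comes with each control period).
- viewer.grab_frame(name): name is "scene" or "top" or "wrist"; returns the picture (480x640x3 uint8, red, green, blue); there is no depth.
- viewer.calibration(name): a dict with "K" (3x3 intrinsics, pixels), "k1" (the pictures are not rectified: a ray, as slopes to the right and down, at radius r is drawn at 1 + k1 r^2 times it, then the intrinsics apply), "R" (3x3) and "t" (3): a world point X has camera coordinates R X + t. Camera axes: x right, y down, z forward; pixel columns grow to the right and rows downward; lengths in m; the calibration is good to about 2 mm. A picture is of the moment at which its call begins: read the wrist's pose just before it. calibration takes no time and is no camera call; for the wrist camera it gives the pose at the moment of the call.
- job.hand_in(): hands the job in, once; it reports no verdict.
The state is a dict: "clock": time; "joints": joint angles; "qvel": joint speeds; "tau": joint torques, N m; "tcp_pos": TCP position; "orientation": TCP orientation; "contact_force": force on the tool from outside, world axes, zero at the start; "moment": the same for the moment, N m; "grip_width": finger opening in m.
Only numpy, scipy, OpenCV 4.12 (cv2) and the standard library are available. Lean on these libraries where they do the work, as an engineer would, in place of code of your own. Each camera call takes 0.05 s, during which the arm holds its last target.

### The job

Fit the loose pointer knob onto the shaft of the rotary switch: pick it up, turn it so that the flat in its bore matches the flat of the D-shaped shaft, and push it down over the shaft and against the sprung collar until it is fully home on the metal rim. Finish while the gripper is still holding it pressed down there, so that its set screw can be tightened: let go, it would spring back up. Leave the other things on the bench where they are.

Things in the scene. Friction and masses are not known exactly. Their poses are not given: they have to be found in the camera images.
- knob: Loose black pointer knob, about 160 g, upright on the bench. Origin: centre of the hub's underside; z up, x towards the pointer. Round hub 56 mm in diameter, 30 mm high, bar grip along x on top (see knob_bar), total height 57 mm. D-shaped bore from below, 20 mm in diameter, 26 mm deep; the bore's flat is 5.5 mm from the axis on the +x (pointer) side.
- knob_bar (a point): Point on the knob's axis, 45 mm above its underside, in the middle of the bar grip. The bar is 16 mm wide (along the knob's y), from x = -28 to +24 mm, from 30 to 57 mm above the underside; at +x it tapers into a pointer nose that ends at x = +36 mm, at -x it is cut square. A pale line on top marks the pointer end.
- switch: Rotary switch in a grey steel enclosure on its back, fixed to the bench, 182 x 142 mm, cover 75 mm above the bench; conduit stubs reach 107 mm from the centre at both x ends. Origin: centre of its underside. In mid-cover a fixed round metal rim, 54 mm outside, 43 mm inside diameter, 10 mm high: the stop for the knob's hub when fully home.
- shaft: The switch's bare steel D-shaft, upright in mid-cover; locked, it does not turn. Origin: on its axis at bench height; x is the way its flat faces (level), z up. Diameter 18 mm, flat 4.5 mm from the axis over the whole length. The knob fits only with its pointer (x) towards the shaft's x, within about 7 degrees.
- shaft_top (a point): Centre of the shaft's top end, on its axis, 34 mm above the cover, 109 mm above the bench; 1.5 mm chamfer. Axes as shaft. With the knob fully home its underside is 24 mm below this point.
- collar (a joint): Travel (m) of the sprung dark collar around the shaft, 40 mm outside diameter, inside the rim. 0: free, its top 18 mm below the shaft's top and 6 mm above the rim. 0.006: flush with the rim, knob fully home. The spring pushes up with 3.6 N at 0 and 10.8 N at 0.006, more than the knob's weight: a knob let go springs back up.
- stock_bin: Bystander: yellow open stock bin of fittings, 140 x 100 x 75 mm; origin under its centre.
- back_box: Bystander: open square steel box, 100 x 100 x 50 mm; origin under its centre.
- coupling: Bystander: upright metal conduit coupling (tube), 42 mm in diameter, 50 mm high; origin under its centre.
- screwdriver: Bystander: screwdriver lying on the bench, about 200 mm long.
Not all that is in view belongs to the job. What is shaped like the knob but red is not meant.

How it is judged:
By the outcome, as a careful person would: the job done as asked, in the order asked, and still so for the second after the job is handed in, while the arm keeps its last pose, push and grip.
It also fails if it takes over 48 s, if anything falls off the work surface, if the arm or the gripper's body presses on something with over 40 N, if the wrist force passes 120 N, or if a joint passes its speed limit or range.

## Working session

There is one attempt and no reset: what is moved stays moved. The work goes in short steps, Python scripts to look and compute and a tool call to move; the robot and the scene stay as the last step left them, time stands still between calls to the robot, and variables do not carry over. Pictures are saved under pics/ and viewed, and the job is handed in when it is done.

Besides the shell and the picture viewer there is one more tool, called after "Call:" by a JSON object that holds its "api" and its "payload", one argument or row to a line. drive_tool: Moves the arm, as the interface text tells. Its arguments: {"type":"object","properties":{"commands":{"type":"array"},"force":{"type":"number"}},"required":["commands"]}

```bash
mkdir -p pics
cat > h.py <<'E'
import numpy as np, cv2
from bench import monitor, viewer, job
from scipy.spatial.transform import Rotation as Rot
def grab(n,name):
    c=viewer.calibration(n); f=viewer.grab_frame(n); cv2.imwrite('pics/'+name+'.png',f[:,:,::-1]); return f,c
def ray(c,u,v):
    K=np.array(c['K']);R=np.array(c['R']);t=np.array(c['t'])
    d=np.linalg.solve(K,[u,v,1.])[:2]; x=d.copy()
    for _ in range(30): x=d/(1+c['k1']*(x@x))
    w=R.T@np.array([x[0],x[1],1]); return -R.T@t, w/np.linalg.norm(w)
def plane(c,u,v,z):
    o,w=ray(c,u,v); return o+w*(z-o[2])/w[2]
def proj(c,X):
    K=np.array(c['K']);p=np.array(c['R'])@X+np.array(c['t']);x=p[:2]/p[2];x=x*(1+c['k1']*(x@x))
    return (K@np.array([x[0],x[1],1]))[:2]
def state():
    s=monitor.get_obs()
    print('t',s['clock'],'tcp',np.round(s['tcp_pos'],4),'w',round(float(s['grip_width']),4),'F',np.round(s['contact_force'],1),'M',np.round(s['moment'],2))
    R=Rot.from_rotvec(s['orientation']).as_matrix();print(np.round(R,3)); print('q',np.round(s['joints'],3)); return s,R
E
python3 - <<'E'
from h import *
state()
for n in ['scene','top','wrist']:
    f,c=grab(n,n+'0'); print(n,np.array(c['K']).round(1).tolist(),c['k1'],'pos',(-np.array(c['R']).T@c['t']).round(3)); 
    print(np.array(c['R']).round(2).tolist())
E
```

```text
t 0.0 tcp [ 0.1543 -0.6565  0.2303] w 0.0852 F [-0.5  0.6 -0.3] M [-0.   -0.04 -0.03]
[[ 0.973  0.229 -0.001]
 [ 0.229 -0.973  0.002]
 [-0.    -0.002 -1.   ]]
q [ 1.232  0.478  0.022  1.556 -0.012  1.109 -0.083]
scene [[477.9, 0.0, 312.8], [0.0, 477.9, 241.0], [0.0, 0.0, 1.0]] -0.10518256602431654 pos [1.078 0.79  1.165]
[[-0.86, 0.51, 0.0], [0.39, 0.65, -0.65], [-0.33, -0.56, -0.76]]
top [[491.3, 0.0, 315.4], [0.0, 491.3, 243.2], [0.0, 0.0, 1.0]] -0.009342086925159107 pos [0.496 0.008 1.245]
[[0.03, -1.0, -0.02], [-0.99, -0.03, -0.11], [0.11, 0.02, -0.99]]
wrist [[356.8, 0.0, 321.3], [0.0, 356.8, 233.8], [0.0, 0.0, 1.0]] -0.06959097899314635 pos [ 0.236 -0.638  0.374]
[[0.23, -0.97, -0.0], [-0.92, -0.22, 0.32], [-0.31, -0.07, -0.95]]
```

View pics/scene0.png

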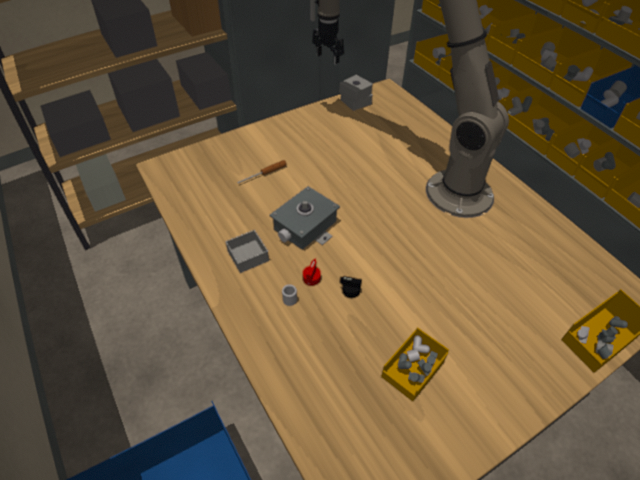

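View pics/top0.png

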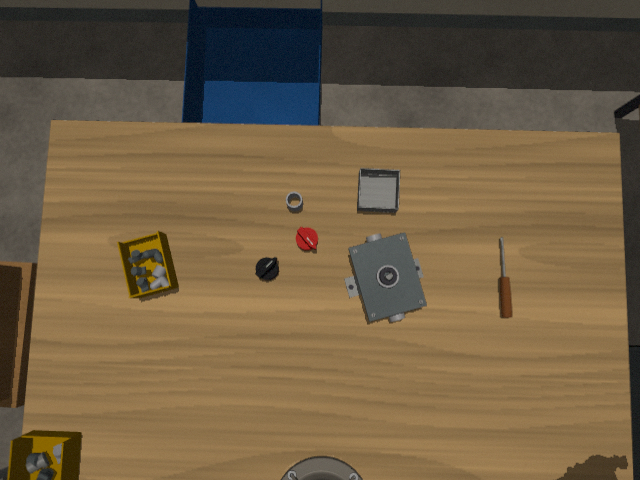

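View pics/wrist0.png

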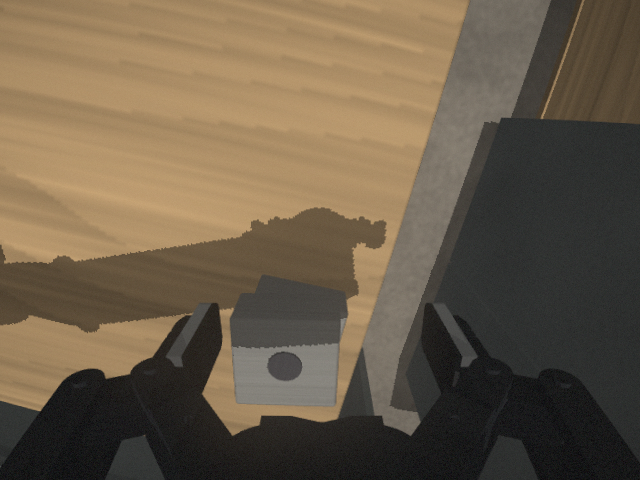

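The scene view (knob at about (351,286)) and the top view both show everything. In the top view the black knob is near (267,269), the red one near (307,239), and the switch's rim and shaft near (388,276). The wrist view shows only the bench edge and an unrelated grey box. I'll zoom in on the top view and measure.

Run:
```python
from h import *
f=cv2.imread('pics/top0.png'); c=viewer.calibration('top')
a=cv2.resize(f[244:294,242:292],(400,400),interpolation=cv2.INTER_CUBIC)
b=cv2.resize(f[251:301,363:413],(400,400),interpolation=cv2.INTER_CUBIC)
o=np.hstack([a,b]); cv2.imwrite('pics/zoom0.png',cv2.convertScaleAbs(o,alpha=1.8))
roi=f[250:290,248:290].max(2)<45
n,l,s,ce=cv2.connectedComponentsWithStats(roi.astype(np.uint8))
for i in range(1,n): print(s[i],ce[i]+[248,250])
i=1+np.argmax(s[1:,4]);u,v=ce[i]+[248,250]
print('knob',plane(c,u,v,.03)); print('shaft',plane(c,388,276,.1)); print('red',plane(c,307,239,.03))
# fit: bin, coupling
```

```text
[  8   8  23  22 397] [266.94710327 268.58942065]
knob [0.56842727 0.15108711 0.03      ]
shaft [ 0.55483592 -0.13952417  0.1       ]
red [0.64497593 0.05400712 0.03      ]
```

View pics/zoom0.png

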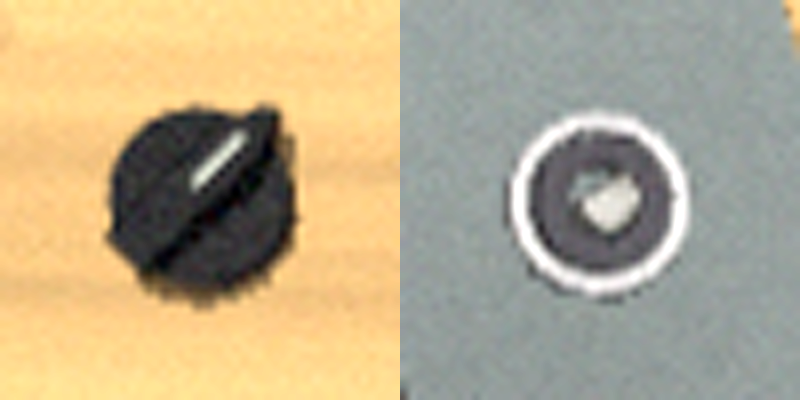

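The black knob is at about (0.568, 0.151), pointing roughly -45°. The shaft is at about (0.555, -0.140), with its flat facing up-left in the image. I'll move over the switch and look at it with the wrist camera.

Call:
{"api": "drive_tool", "payload": {
  "commands": [
    {"linear": [0.044,-0.041,-0.004],"dr": [0,0,0],"jaw": 0},
    {"linear": [0.044,-0.041,-0.004],"dr": [0,0,0],"jaw": 0},
    {"linear": [0.044,-0.041,-0.004],"dr": [0,0,0],"jaw": 0},
    {"linear": [0.044,-0.041,-0.004],"dr": [0,0,0],"jaw": 0},
    {"linear": [0.044,-0.041,-0.004],"dr": [0,0,0],"jaw": 0},
    {"linear": [0.044,-0.041,-0.004],"dr": [0,0,0],"jaw": 0},
    {"linear": [0.044,-0.041,-0.004],"dr": [0,0,0],"jaw": 0},
    {"linear": [0.044,-0.041,-0.004],"dr": [0,0,0],"jaw": 0}
  ]
}}

```text
clock: 1.15
tcp_pos: [0.4263, -0.2489, 0.2611]
orientation: [-3.121, -0.346, 0.004]
contact_force: [0.6, -1.1, -0.1]
grip_width: 0.0853
```

Run:
```python
from h import *
s,R=state(); print(R.T@(np.array([.49,-.14,.26])-s['tcp_pos']))
```

```text
t 1.15 tcp [ 0.4263 -0.2489  0.2611] w 0.0853 F [ 0.6 -1.1 -0.1] M [-0.05 -0.04 -0.05]
[[ 0.976  0.219 -0.003]
 [ 0.219 -0.976  0.001]
 [-0.003 -0.002 -1.   ]]
q [ 0.616  0.162 -0.239  1.928  0.044  1.059 -0.991]
[ 0.08600349 -0.09231918  0.00098145]
```

Call:
{"api": "drive_tool", "payload": {
  "commands": [
    {"linear": [0.043,-0.046,0],"dr": [0,0,0],"jaw": 0},
    {"linear": [0.043,-0.046,0],"dr": [0,0,0],"jaw": 0},
    {"linear": [0,0,0],"dr": [0,0,0],"jaw": 0}
  ]
}}

```text
clock: 1.52
tcp_pos: [0.4914, -0.1356, 0.2616]
orientation: [-3.119, -0.359, 0.0]
contact_force: [-0.3, -0.7, 0.1]
grip_width: 0.0853
```

Run:
```python
from h import *
s,R=state(); f,c=grab('wrist','wrist1')
for z in (.109,): print(proj(c,np.array([.555,-.1395,z])))
```

```text
t 1.525 tcp [ 0.4914 -0.1356  0.2616] w 0.0853 F [-0.3 -0.7  0.1] M [-0.04 -0.02  0.  ]
[[ 0.974  0.228 -0.   ]
 [ 0.228 -0.974  0.002]
 [ 0.    -0.002 -1.   ]]
q [ 0.44   0.196 -0.333  1.89   0.07   1.068 -1.262]
[344.28757823 142.31798903]
```

View pics/wrist1.png

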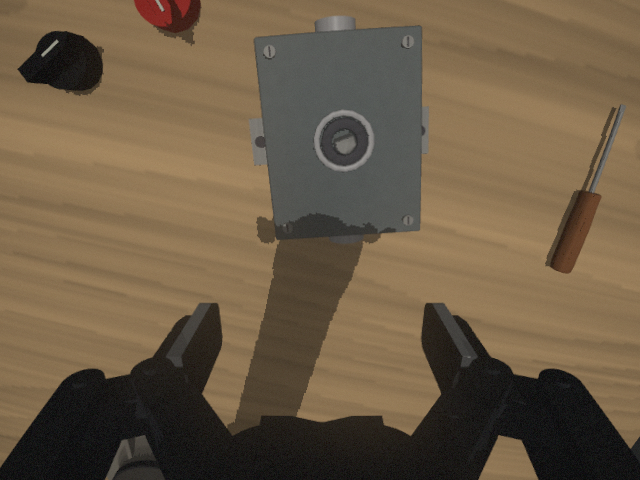

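Run:
```python
from h import *
f=cv2.imread('pics/wrist1.png')
a=cv2.resize(f[15:115,5:125],(480,400),interpolation=cv2.INTER_CUBIC)
b=cv2.resize(f[105:175,309:379],(400,400),interpolation=cv2.INTER_CUBIC)
cv2.imwrite('pics/zoom1.png',cv2.convertScaleAbs(cv2.resize(np.hstack([a,b]),(800,364)),alpha=2))
```

```text
(no output)
```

View pics/zoom1.png

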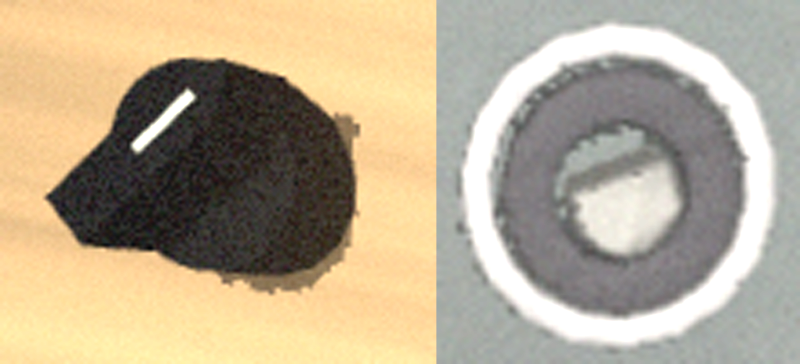

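Run:
```python
from h import *
f=cv2.imread('pics/wrist1.png'); c=viewer.calibration('wrist')
g=f.mean(2); 
print(np.round(g[126:158:1,328:362:1]).astype(int)[:, ::1].tolist().__str__().replace('], ','],\n'))
m=(g>95).astype(np.uint8); m[:100]=0;m[180:]=0;m[:,:305]=0;m[:,385:]=0
```

```text
[[59, 66, 67, 66, 67, 68, 67, 64, 66, 64, 65, 65, 62, 63, 65, 65, 64, 61, 64, 61, 59, 60, 63, 65, 63, 59, 65, 64, 62, 65, 61, 64, 65, 59],
[65, 69, 67, 67, 67, 65, 67, 65, 64, 63, 65, 60, 66, 63, 61, 59, 62, 64, 62, 60, 61, 62, 61, 61, 62, 62, 63, 60, 63, 62, 65, 62, 62, 63],
[65, 68, 66, 68, 65, 66, 64, 62, 63, 63, 63, 56, 56, 58, 52, 50, 50, 42, 49, 52, 58, 62, 58, 60, 64, 62, 64, 63, 65, 66, 66, 62, 68, 66],
[66, 69, 65, 65, 66, 66, 64, 65, 61, 60, 59, 50, 49, 48, 50, 55, 70, 76, 51, 51, 46, 49, 55, 59, 64, 58, 62, 64, 64, 66, 63, 65, 64, 65],
[68, 65, 67, 64, 65, 65, 64, 65, 62, 57, 56, 46, 56, 57, 54, 56, 69, 88, 84, 87, 77, 49, 50, 49, 58, 61, 60, 66, 65, 67, 65, 65, 65, 64],
[66, 67, 64, 67, 63, 66, 58, 58, 50, 52, 53, 67, 86, 86, 86, 85, 83, 87, 86, 87, 77, 54, 52, 54, 47, 56, 63, 63, 63, 61, 64, 60, 63, 61],
[66, 65, 62, 64, 65, 63, 60, 52, 66, 86, 78, 68, 87, 87, 89, 85, 85, 88, 88, 86, 76, 58, 55, 53, 49, 50, 52, 58, 63, 63, 60, 60, 60, 64],
[66, 64, 67, 63, 61, 60, 54, 55, 68, 87, 85, 86, 87, 88, 85, 85, 86, 89, 83, 81, 70, 69, 69, 66, 54, 48, 48, 57, 61, 62, 60, 58, 62, 
[... 2816 characters left out ...]
, 64, 65],
[64, 62, 62, 63, 66, 64, 68, 67, 55, 45, 41, 42, 54, 66, 80, 91, 96, 95, 85, 74, 73, 66, 53, 63, 67, 66, 68, 60, 64, 67, 63, 64, 63, 63],
[63, 64, 64, 63, 66, 62, 68, 64, 63, 53, 56, 52, 48, 43, 45, 57, 57, 63, 63, 55, 54, 58, 65, 67, 68, 64, 67, 65, 62, 63, 66, 63, 63, 59],
[64, 64, 65, 65, 66, 65, 65, 64, 66, 65, 62, 61, 62, 54, 55, 48, 54, 51, 63, 62, 63, 63, 69, 69, 66, 63, 70, 67, 67, 64, 66, 61, 58, 56],
[63, 63, 64, 66, 63, 64, 64, 63, 62, 67, 66, 66, 65, 65, 65, 65, 62, 57, 70, 68, 64, 66, 70, 67, 66, 67, 65, 62, 65, 60, 62, 59, 60, 60],
[59, 63, 63, 64, 61, 62, 62, 61, 63, 61, 64, 64, 67, 66, 66, 66, 63, 69, 67, 63, 67, 65, 67, 59, 64, 63, 63, 62, 64, 61, 62, 60, 62, 77]]
```

```bash
cat >> h.py <<'E'
def rimfit(f,c,u0,v0,w=45,th=None):
    g=f.astype(float).mean(2); sub=g[v0-w:v0+w,u0-w:u0+w]
    th=th or 0.6*np.percentile(sub,97); m=(sub>th).astype(np.uint8)
    n,l,s,ce=cv2.connectedComponentsWithStats(m)
    i=1+np.argmax(s[1:,2]*s[1:,3]*(s[1:,2]<2*w))
    k,_=cv2.findContours((l==i).astype(np.uint8),cv2.RETR_EXTERNAL,cv2.CHAIN_APPROX_NONE)
    k=max(k,key=len)[:,0]; k=cv2.convexHull(k.astype(np.int32))[:,0]
    P=np.array([plane(c,u+u0-w,v+v0-w,.085)[:2] for u,v in k])
    (x,y),r=cv2.minEnclosingCircle((P*1000).astype(np.float32))
    A=np.c_[2*P,np.ones(len(P))]; q=np.linalg.lstsq(A,(P**2).sum(1),rcond=None)[0]
    return q[:2],np.sqrt(q[2]+q[:2]@q[:2])
E
python3 - <<'E'
from h import *
f=cv2.imread('pics/wrist1.png'); c=viewer.calibration('wrist'); print('rim wrist',rimfit(f,c,344,140,th=110))
ft=cv2.imread('pics/top0.png'); ct=viewer.calibration('top'); print('rim top',rimfit(ft,ct,388,276,w=20,th=120))
g=f.mean(2)
def line(th,cols,r0,r1,bright):
    pts=[]
    for u in cols:
        col=g[r0:r1,u]
        for k in range(len(col)-1,0,-1):
            if bright and col[k]>=th>col[k-1]: pts.append((u,r0+k-1+(th-col[k-1])/(col[k]-col[k-1]))) ; break
            if not bright and col[k]<=th<col[k-1]: pts.append((u,r0+k-1+(col[k-1]-th)/(col[k-1]-col[k]))) ; break
    pts=np.array(pts); vx,vy,x,y=cv2.fitLine(pts.astype(np.float32),cv2.DIST_HUBER,0,.01,.01).ravel()
    W=[plane(c,x+t*vx,y+t*vy,.109) for t in(-6,6)]; d=W[1]-W[0]
    n=np.array([-d[1],d[0]]);n/=np.linalg.norm(n); n*=np.sign(n[0])
    print(pts.round(1).tolist(),'normal az',np.degrees(np.arctan2(n[1],n[0])),'mid',(W[0]+W[1])/2)
line(85,range(337,351),134,148,True); line(75,range(334,348),130,144,False)
# knob line
t=g[25:75,25:85]; m=(t>120).astype(np.uint8); m=cv2.connectedComponentsWithStats(m)
print(m[2][1:],m[3][1:]+[25,25])
E
```

```text
rim wrist (array([ 0.55322309, -0.14387492]), np.float64(0.026146852482451206))
rim top (array([ 0.55618634, -0.14033582]), np.float64(0.025439851960170262))
[[337.0, 140.9], [338.0, 141.0], [339.0, 141.0], [340.0, 139.9], [341.0, 139.7], [342.0, 139.3], [343.0, 138.8], [344.0, 138.6], [345.0, 138.2], [346.0, 138.1], [347.0, 138.3], [348.0, 137.1], [349.0, 136.7], [350.0, 136.4]] normal az 33.025575475629346 mid [ 0.55624067 -0.14183207  0.109     ]
[[334.0, 138.2], [335.0, 137.8], [336.0, 137.7], [337.0, 137.3], [338.0, 136.7], [339.0, 136.1], [340.0, 135.8], [341.0, 135.6], [342.0, 135.4], [343.0, 134.8], [344.0, 134.4], [345.0, 133.9], [346.0, 133.9], [347.0, 137.4]] normal az 33.42507019336786 mid [ 0.5578136  -0.13861591  0.109     ]
[[17 15 16 16 49]] [[49.83673469 47.32653061]]
```

```bash
cat >> h.py <<'E'
def plan(target,a_t,n):
    s=monitor.get_obs(); p=np.array(s['tcp_pos']); R=Rot.from_rotvec(s['orientation'])
    M=R.as_matrix(); a=np.degrees(np.arctan2(M[1,0],M[0,0]))
    ar=np.radians(a_t); T=Rot.from_matrix([[np.cos(ar),np.sin(ar),0],[np.sin(ar),-np.cos(ar),0],[0,0,-1]])
    d=(np.array(target)-p)/n; dr=(R.inv()*T).as_rotvec(degrees=True)
    print('a',round(a,2),'dr tot',dr.round(2))
    for k in range(n):
        Rk=R*Rot.from_rotvec(dr*k/n,degrees=True); print(Rk.inv().apply(d).round(4).tolist(),(dr/n).round(2).tolist())
E
python3 - <<'E'
from h import *
plan([.568,.151,.20],-45,7)
E
```

```text
a 12.92 dr tot [-2.000e-02  1.200e-01  5.792e+01]
[0.0201, -0.0378, 0.0088] [-0.0, 0.02, 8.27]
[0.0145, -0.0403, 0.0088] [-0.0, 0.02, 8.27]
[0.0085, -0.042, 0.0088] [-0.0, 0.02, 8.27]
[0.0024, -0.0428, 0.0088] [-0.0, 0.02, 8.27]
[-0.0038, -0.0427, 0.0088] [-0.0, 0.02, 8.27]
[-0.0099, -0.0417, 0.0088] [-0.0, 0.02, 8.27]
[-0.0158, -0.0398, 0.0088] [-0.0, 0.02, 8.27]
```

Call:
{"api": "drive_tool", "payload": {
  "commands": [
    {"linear": [0.02,-0.038,0.009],"dr": [0,0,8.3],"jaw": 0},
    {"linear": [0.0145,-0.0403,0.009],"dr": [0,0,8.3],"jaw": 0},
    {"linear": [0.0085,-0.042,0.009],"dr": [0,0,8.3],"jaw": 0},
    {"linear": [0.0024,-0.043,0.009],"dr": [0,0,8.3],"jaw": 0},
    {"linear": [-0.004,-0.043,0.009],"dr": [0,0,8.3],"jaw": 0},
    {"linear": [-0.01,-0.042,0.009],"dr": [0,0,8.3],"jaw": 0},
    {"linear": [-0.016,-0.04,0.009],"dr": [0,0,8.3],"jaw": 0},
    {"linear": [0,0,0],"dr": [0,0,0],"jaw": 0}
  ]
}}

```text
clock: 2.58
tcp_pos: [0.5759, 0.14, 0.1931]
orientation: [2.855, -1.288, -0.003]
contact_force: [-0.4, 0.5, -0.6]
grip_width: 0.0855
```

Run:
```python
from h import *
s,R=state(); f,c=grab('wrist','wrist2')
```

```text
t 2.575 tcp [0.5759 0.14   0.1931] w 0.0855 F [-0.4  0.5 -0.6] M [-0.04 -0.02  0.01]
[[ 0.662 -0.75  -0.006]
 [-0.75  -0.662 -0.008]
 [ 0.002  0.01  -1.   ]]
q [-0.126  0.402 -0.285  1.776  0.138  0.991 -2.884]
```

View pics/wrist2.png

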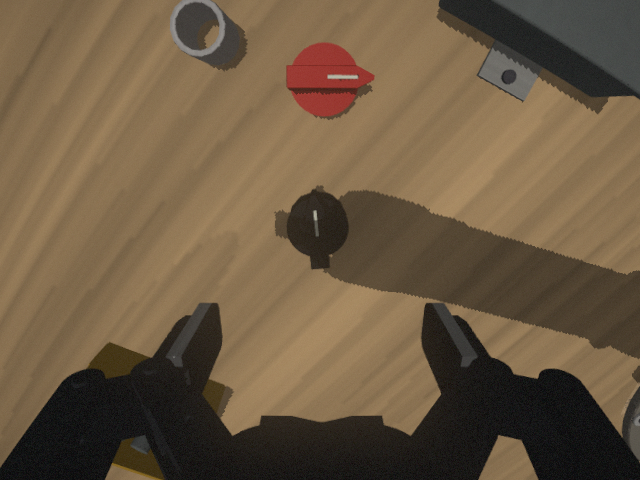

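The knob is between the fingers, with its hub near (318,225) and its pale line near (316,222) pointing up. I'll measure it.

```bash
cat >> h.py <<'E'
def pale(f,c,box,z,th):
    u0,u1,v0,v1=box; g=f[v0:v1,u0:u1].astype(float).mean(2); m=(g>th).astype(np.uint8)
    n,l,s,ce=cv2.connectedComponentsWithStats(m); i=1+np.argmax(s[1:,4]); ys,xs=np.nonzero(l==i)
    W=np.array([plane(c,x+u0,y+v0,z)[:2] for x,y in zip(xs,ys)])
    vx,vy,x,y=cv2.fitLine((W*1000).astype(np.float32),cv2.DIST_L2,0,.01,.01).ravel()
    t=(W*1000-[x,y])@[vx,vy]
    return s[i],np.array([x,y])/1000,np.degrees(np.arctan2(vy,vx)),np.ptp(t),ce[i]+[u0,v0]
E
python3 - <<'E'
from h import *
f=cv2.imread('pics/wrist2.png'); c=viewer.calibration('wrist'); s=monitor.get_obs();R=Rot.from_rotvec(s['orientation'])
st,p,az,L,px=pale(f,c,(295,340,195,260),.057,75); print(st,p,az,L,px,'tool',R.inv().apply(np.r_[p,.057]-s['tcp_pos']))
g=f.max(2); m=(g<50).astype(np.uint8); m[:170]=0;m[285:]=0;m[:,:270]=0;m[:,365:]=0
k,_=cv2.findContours(m,cv2.RETR_EXTERNAL,cv2.CHAIN_APPROX_NONE);k=max(k,key=cv2.contourArea)
print(cv2.boundingRect(k),cv2.contourArea(k))
k=k[:,0]; sel=k[(k[:,1]>200)&(k[:,1]<250)]
P=np.array([plane(c,u,v,.03)[:2] for u,v in sel]);A=np.c_[2*P,np.ones(len(P))];q=np.linalg.lstsq(A,(P**2).sum(1),rcond=None)[0]
print('hub',q[:2],np.sqrt(q[2]+q[:2]@q[:2]),'tool',R.inv().apply(np.r_[q[:2],.03]-s['tcp_pos']))
m2=m*255; cv2.imwrite('pics/z2.png',cv2.resize(np.hstack([cv2.convertScaleAbs(f[170:285,270:365],alpha=2.5),cv2.cvtColor(m2[170:285,270:365],cv2.COLOR_GRAY2BGR)]),None,fx=4,fy=4))
E
```

```text
[  0  53  15  12 109] [0.56794685 0.17128709] 16.295408 14.809957146265353 [300.59633028 255.46788991] tool [-0.0313991  -0.01784303  0.13598726]
(287, 191, 61, 77) 2362.0
hub [0.56601699 0.15039132] 0.02224757871679378 tool [-0.01708925 -0.00287344  0.16319933]
```

View pics/z2.png

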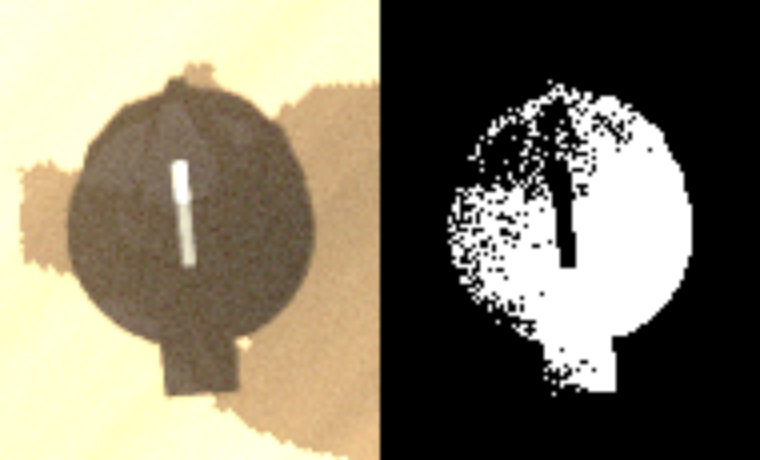

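```bash
cat >> h.py <<'E'
def hubfit(f,c,box,vlo,vhi,z=.03):
    u0,u1,v0,v1=box; b=f[v0:v1,u0:u1].astype(float); m=((b[:,:,2]<0.55*120)&((b[:,:,2]-b[:,:,0])<18)).astype(np.uint8)
    m=cv2.medianBlur(m,3); k,_=cv2.findContours(m,cv2.RETR_EXTERNAL,cv2.CHAIN_APPROX_NONE);k=max(k,key=cv2.contourArea)[:,0]+[u0,v0]
    sel=k[(k[:,1]>vlo)&(k[:,1]<vhi)]
    P=np.array([plane(c,u,v,z)[:2] for u,v in sel]);A=np.c_[2*P,np.ones(len(P))];q=np.linalg.lstsq(A,(P**2).sum(1),rcond=None)[0]
    return q[:2],np.sqrt(q[2]+q[:2]@q[:2]),k
E
python3 - <<'E'
from h import *
f=cv2.imread('pics/wrist2.png'); c=viewer.calibration('wrist'); s=monitor.get_obs();R=Rot.from_rotvec(s['orientation'])
st,p,az,L,px=pale(f,c,(308,325,203,245),.057,65); print(st,p,az,L,px,'tool',R.inv().apply(np.r_[p,.057]-s['tcp_pos']))
h,r,k=hubfit(f,c,(270,365,170,285),195,245); print('hub',h,r,'tool',R.inv().apply(np.r_[h,.03]-s['tcp_pos']),k.min(0),k.max(0))
# bar rear edges at z .057
sq=k[k[:,1]>258]; print('rear px',sq[:,0].min(),sq[:,0].max(),sq[:,1].max())
E
```

```text
[ 5  7  6 26 92] [0.5781126  0.14045772] -42.634335 21.732603531712606 [315.5        221.56521739] tool [-0.00154328 -0.00510083  0.13623005]
hub [0.56832697 0.14597185] 0.025133978362130438 tool [-0.01224584 -0.00168676  0.16322938] [291 194] [347 267]
rear px 311 327 267
```

Run:
```python
from h import *
f=cv2.imread('pics/wrist2.png'); c=viewer.calibration('wrist'); s=monitor.get_obs();R=Rot.from_rotvec(s['orientation'])
T=lambda u,v,z:(R.inv().apply(plane(c,u,v,z)-s['tcp_pos'])[:2]*1000).round(1)
# from 4x zoom: rear corners, nose tip, hub left/right/; origin (270,170)
for n,u,v,z in [('rearL',167,395,.057),('rearR',240,391,.057),('nose',176,76,.057),('nose30',176,76,.03),('hubL',67,228,.03),('hubR',314,228,.03),('line1',179,160,.057),('line2',189,266,.057)]:
    print(n,T(270+u/4-.4,170+v/4-.4,z))
```

```text
rearL [-43.3  -8.8]
rearR [-42.5   6.8]
nose [25.9 -6.5]
nose30 [20.4 -7.1]
hubL [-14.3 -31.9]
hubR [-14.5  23.9]
line1 [ 8.6 -6. ]
line2 [-14.1  -4. ]
```

Run:
```python
from h import *
plan([.569,.1536,.10],-43.2,3)
```

```text
a -48.64 dr tot [ 0.62 -0.18 -5.44]
[-0.0058, -0.0022, 0.0311] [0.21, -0.06, -1.81]
[-0.0057, -0.0022, 0.0311] [0.21, -0.06, -1.81]
[-0.0056, -0.0023, 0.0311] [0.21, -0.06, -1.81]
```

Call:
{"api": "drive_tool", "payload": {
  "commands": [
    {"linear": [-0.0058,-0.0022,0.031],"dr": [0.2,-0.06,-1.8],"jaw": 0},
    {"linear": [-0.0058,-0.0022,0.031],"dr": [0.2,-0.06,-1.8],"jaw": 0},
    {"linear": [-0.0058,-0.0022,0.031],"dr": [0.2,-0.06,-1.8],"jaw": 0.3},
    {"linear": [0,0,0],"dr": [0,0,0],"jaw": 0.3}
  ]
}}

```text
clock: 3.12
tcp_pos: [0.5703, 0.1418, 0.0991]
orientation: [2.912, -1.165, 0.006]
contact_force: [0.5, -0.3, 0.6]
grip_width: 0.0599
```

Run:
```python
from h import *
s,R=state(); f,c=grab('wrist','wrist3'); plan([.569,.1536,.032],-43.2,3)
```

```text
t 3.125 tcp [0.5703 0.1418 0.0991] w 0.0599 F [ 0.5 -0.3  0.6] M [-0.   -0.02 -0.03]
[[ 0.724 -0.69   0.002]
 [-0.69  -0.724 -0.006]
 [ 0.006  0.003 -1.   ]]
q [-0.136  0.507 -0.283  1.865  0.199  0.798 -2.857]
a -43.67 dr tot [ 0.05 -0.42 -0.47]
[-0.0036, -0.0022, 0.0228] [0.02, -0.14, -0.16]
[-0.0035, -0.0022, 0.0229] [0.02, -0.14, -0.16]
[-0.0034, -0.0022, 0.0229] [0.02, -0.14, -0.16]
```

View pics/wrist3.png

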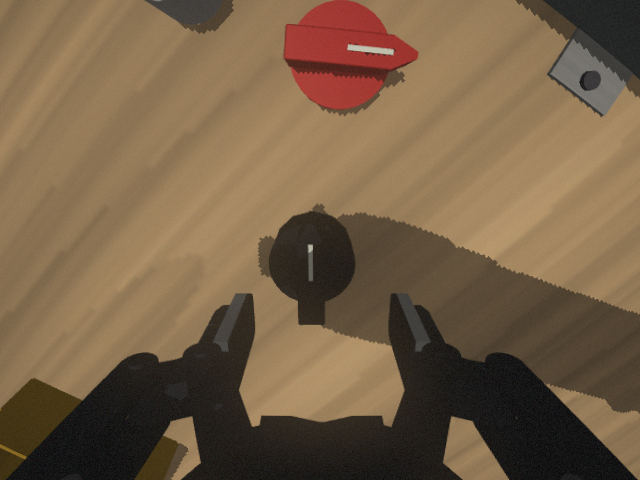

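Run:
```python
from h import *
c=viewer.calibration('wrist'); s=monitor.get_obs();R=Rot.from_rotvec(s['orientation'])
T=lambda u,v,z:(R.inv().apply(plane(c,u,v,z)-s['tcp_pos'])[:2]*1000).round(1)
for n,u,v,z in [('rearL',298.5,324,.057),('rearR',325,324,.057),('nose',319,205,.03),('hubL',269,258,.03),('hubR',355,258,.03),('line1',310,245,.057),('line2',310.3,280,.057)]:
    print(n,T(u,v,z))
```

```text
rearL [-38.5 -14.3]
rearR [-38.5   1.8]
nose [29.1 -1.9]
hubL [ -6.3 -34.5]
hubR [-6.3 21.5]
line1 [12.8 -6.8]
line2 [-8.8 -6.8]
```

Call:
{"api": "drive_tool", "payload": {
  "commands": [
    {"linear": [-0.0105,-0.0064,0.005],"dr": [0,-0.3,-0.3],"jaw": 0.3},
    {"linear": [0,0,0.015],"dr": [0,0,0],"jaw": 0.3}
  ]
}}

```text
clock: 3.42
tcp_pos: [0.5716, 0.1534, 0.0836]
orientation: [-2.915, 1.164, -0.011]
contact_force: [-0.6, 1.0, -0.3]
grip_width: 0.0597
```

Run:
```python
from h import *
state(); plan([.569,.154,.032],-43.4,2)
```

```text
t 3.425 tcp [0.5716 0.1534 0.0836] w 0.0597 F [-0.6  1.  -0.3] M [ 0.02 -0.01  0.06]
[[ 0.725 -0.689  0.007]
 [-0.689 -0.725 -0.   ]
 [ 0.006 -0.005 -1.   ]]
q [-0.159  0.53  -0.275  1.869  0.205  0.763 -2.876]
a -43.52 dr tot [-0.28 -0.32 -0.12]
[-0.0013, 0.0008, 0.0258] [-0.14, -0.16, -0.06]
[-0.0012, 0.0007, 0.0258] [-0.14, -0.16, -0.06]
```

Call:
{"api": "drive_tool", "payload": {
  "commands": [
    {"linear": [-0.0018,0.0015,0.022],"dr": [-0.1,-0.2,0],"jaw": 0.3},
    {"linear": [-0.0016,0.0014,0.022],"dr": [-0.1,-0.2,0],"jaw": 0.3},
    {"linear": [0,0,0],"dr": [0,0,0],"jaw": 0.3}
  ]
}}

```text
clock: 3.8
tcp_pos: [0.5678, 0.1535, 0.0379]
orientation: [-2.916, 1.164, -0.0]
contact_force: [-0.7, 0.3, 0.3]
grip_width: 0.0596
```

Run:
```python
from h import *
state(); plan([.567,.1537,.032],-43.4,2)
```

```text
t 3.8 tcp [0.5678 0.1535 0.0379] w 0.0596 F [-0.7  0.3  0.3] M [ 0.04 -0.    0.03]
[[ 0.725 -0.688  0.001]
 [-0.688 -0.725  0.002]
 [-0.    -0.002 -1.   ]]
q [-0.178  0.593 -0.25   1.894  0.221  0.68  -2.89 ]
a -43.51 dr tot [-0.1   0.02 -0.11]
[-0.0004, 0.0002, 0.0029] [-0.05, 0.01, -0.06]
[-0.0004, 0.0002, 0.0029] [-0.05, 0.01, -0.06]
```

Call:
{"api": "drive_tool", "payload": {
  "commands": [
    {"linear": [-0.0008,0.0003,0.005],"dr": [0,0,0],"jaw": 0.5},
    {"linear": [0,0,0],"dr": [0,0,0],"jaw": 1},
    {"linear": [0,0,0],"dr": [0,0,0],"jaw": 1},
    {"linear": [0,0,0],"dr": [0,0,0],"jaw": 1},
    {"linear": [0,0,0],"dr": [0,0,0],"jaw": 1}
  ],
  "force": 80
}}

```text
clock: 4.42
tcp_pos: [0.5687, 0.1543, 0.0351]
orientation: [-2.914, 1.163, -0.006]
contact_force: [-0.3, 0.5, -2.3]
grip_width: 0.0141
```

Run:
```python
from h import *
state(); grab('wrist','wrist4')
```

```text
t 4.425 tcp [0.5687 0.1543 0.0351] w 0.0141 F [-0.3  0.5 -2.3] M [-0.01 -0.01  0.  ]
[[ 0.725 -0.689  0.005]
 [-0.689 -0.725  0.003]
 [ 0.002 -0.005 -1.   ]]
q [-0.182  0.597 -0.247  1.895  0.222  0.67  -2.892]
```

View pics/wrist4.png

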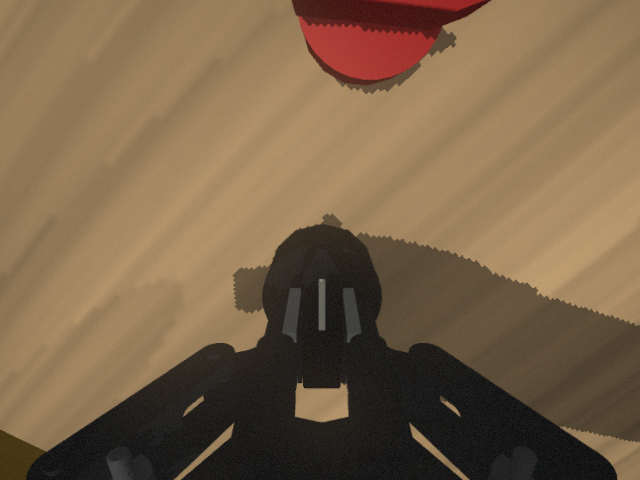

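Run:
```python
from h import *
c=viewer.calibration('wrist'); s=monitor.get_obs();R=Rot.from_rotvec(s['orientation'])
z=.057
T=lambda u,v,z:(R.inv().apply(plane(c,u,v,z)-s['tcp_pos'])[:2]*1000).round(1)
for n,u,v,z in [('rearL',302,387,z),('rearR',341,387,z),('hubL',263,290,.03),('hubR',382,290,.03),('line1',321,280,z),('line2',321.5,330,z)]: print(n,T(u,v,z))
```

```text
rearL [-27.6  -8.7]
rearR [-27.6   8. ]
hubL [  4.8 -27.7]
hubR [ 5.  27.9]
line1 [23.4 -0.6]
line2 [ 1.2 -0.4]
```

Call:
{"api": "drive_tool", "payload": {
  "commands": [
    {"linear": [0,0,-0.03],"dr": [0,0,0],"jaw": 1},
    {"linear": [0,0,-0.05],"dr": [0,0,0],"jaw": 1},
    {"linear": [0,0,-0.05],"dr": [0,0,0],"jaw": 1},
    {"linear": [0,0,-0.04],"dr": [0,0,0],"jaw": 1}
  ]
}}

```text
clock: 4.97
tcp_pos: [0.565, 0.1528, 0.2055]
orientation: [2.916, -1.163, -0.006]
contact_force: [0.6, 1.0, -1.3]
grip_width: 0.0142
```

Run:
```python
from h import *
state(); plan([.504,-.175,.205],33,8)
```

```text
t 4.975 tcp [0.565  0.1528 0.2055] w 0.0142 F [ 0.6  1.  -1.3] M [ 0.09 -0.05 -0.01]
[[ 0.725 -0.688 -0.004]
 [-0.688 -0.725 -0.   ]
 [-0.003  0.003 -1.   ]]
q [-0.135  0.377 -0.299  1.783  0.127  1.005 -2.813]
a -43.49 dr tot [ 4.000e-02  2.700e-01 -7.649e+01]
[0.0227, 0.035, 0.0001] [0.0, 0.03, -9.56]
[0.0165, 0.0383, 0.0001] [0.0, 0.03, -9.56]
[0.01, 0.0405, 0.0001] [0.0, 0.03, -9.56]
[0.0031, 0.0416, 0.0001] [0.0, 0.03, -9.56]
[-0.0038, 0.0415, 0.0001] [0.0, 0.03, -9.56]
[-0.0107, 0.0403, 0.0001] [0.0, 0.03, -9.56]
[-0.0172, 0.0379, 0.0001] [0.0, 0.03, -9.56]
[-0.0233, 0.0346, 0.0001] [0.0, 0.03, -9.56]
```

Call:
{"api": "drive_tool", "payload": {
  "commands": [
    {"linear": [0.0227,0.035,0],"dr": [0,0,-9.6],"jaw": 1},
    {"linear": [0.0165,0.0383,0],"dr": [0,0,-9.6],"jaw": 1},
    {"linear": [0.01,0.0405,0],"dr": [0,0,-9.6],"jaw": 1},
    {"linear": [0.003,0.0416,0],"dr": [0,0,-9.6],"jaw": 1},
    {"linear": [-0.004,0.0415,0],"dr": [0,0,-9.6],"jaw": 1},
    {"linear": [-0.0107,0.0403,0],"dr": [0,0,-9.6],"jaw": 1},
    {"linear": [-0.0172,0.038,0],"dr": [0,0,-9.6],"jaw": 1},
    {"linear": [-0.023,0.0346,0],"dr": [0,0,-9.6],"jaw": 1}
  ]
}}

```text
clock: 5.98
tcp_pos: [0.5117, -0.1809, 0.2091]
orientation: [-2.984, -0.977, -0.008]
contact_force: [0.3, 0.1, -1.5]
grip_width: 0.0143
```

Run:
```python
from h import *
state(); plan([.504,-.175,.205],33,2)
```

```text
t 5.975 tcp [ 0.5117 -0.1809  0.2091] w 0.0143 F [ 0.3  0.1 -1.5] M [ 0.02 -0.05  0.04]
[[ 0.806  0.592  0.005]
 [ 0.592 -0.806  0.003]
 [ 0.005  0.    -1.   ]]
q [ 0.576  0.314 -0.423  1.876  0.15   0.978 -0.85 ]
a 36.27 dr tot [ 0.02 -0.3   3.27]
[-0.0014, -0.0046, 0.002] [0.01, -0.15, 1.63]
[-0.0015, -0.0046, 0.002] [0.01, -0.15, 1.63]
```

Call:
{"api": "drive_tool", "payload": {
  "commands": [
    {"linear": [-0.007,-0.008,0.004],"dr": [0,-0.3,3],"jaw": 1},
    {"linear": [0,0,0],"dr": [0,0,0],"jaw": 1},
    {"linear": [0,0,0],"dr": [0,0,0],"jaw": 1}
  ]
}}

```text
clock: 6.35
tcp_pos: [0.4998, -0.1833, 0.2047]
orientation: [3.011, 0.892, -0.002]
contact_force: [0.4, -0.2, -1.6]
grip_width: 0.0146
```

Run:
```python
from h import *
s,R=state(); f,c=grab('wrist','wrist5'); print(proj(c,np.array([.554,-.142,.109])))
```

```text
t 6.35 tcp [ 0.4998 -0.1833  0.2047] w 0.0146 F [ 0.4 -0.2 -1.6] M [-0.01 -0.   -0.04]
[[ 0.839  0.545 -0.001]
 [ 0.545 -0.839 -0.002]
 [-0.001  0.001 -1.   ]]
q [ 0.576  0.303 -0.411  1.902  0.147  0.966 -0.897]
[312.9931391  138.01676873]
```

View pics/wrist5.png

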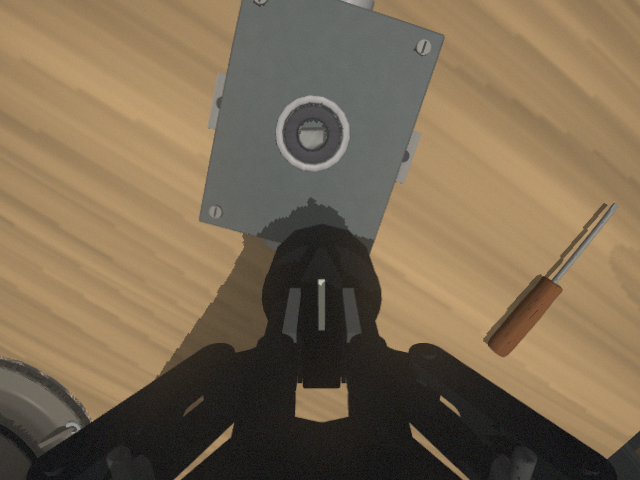

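The knob is held square in the jaws, with its line at (321,280)-(321,330). The rim is at about (313,133), and the shaft's flat edge is level in the image and faces up, so the yaw matches. Next I'll measure the offset precisely.

Run:
```python
from h import *
f=cv2.imread('pics/wrist5.png'); c=viewer.calibration('wrist'); s=monitor.get_obs();R=Rot.from_rotvec(s['orientation'])
TT=lambda p:(R.inv().apply(p-s['tcp_pos'])[:2]*1000).round(2)
q,r=rimfit(f,c,313,133,w=48,th=100); print('rim',q,r,TT(np.r_[q,.085]))
z=cv2.resize(cv2.convertScaleAbs(f[90:176,270:356],alpha=2),None,fx=7,fy=7,interpolation=cv2.INTER_CUBIC); cv2.imwrite('pics/z5.png',z[:600])
g=f.mean(2)
m=(g>88).astype(np.uint8); m[:120]=0;m[160:]=0;m[:,:295]=0;m[:,332:]=0
n,l,st,ce=cv2.connectedComponentsWithStats(m)
i=1+np.argmax(st[1:,4]);print(st[i],ce[i])
k,_=cv2.findContours((l==i).astype(np.uint8),cv2.RETR_EXTERNAL,cv2.CHAIN_APPROX_NONE);k=k[0][:,0]
top=k[:,1].min(); low=k[k[:,1]>top+3]
P=np.array([plane(c,u,v,.109)[:2] for u,v in low]);A=np.c_[2*P,np.ones(len(P))];qq=np.linalg.lstsq(A,(P**2).sum(1),rcond=None)[0]
print('shaft',qq[:2],np.sqrt(qq[2]+qq[:2]@qq[:2]),TT(np.r_[qq[:2],.109]),top)
pts=[]
for u in range(306,322):
    col=g[120:136,u]; kk=[j for j in range(len(col)-1,0,-1) if col[j]>=88>col[j-1]]
    if kk: j=kk[0]; pts.append((u,119+j+(88-col[j-1])/(col[j]-col[j-1])))
pts=np.array(pts);print(pts.round(1).tolist())
W=[TT(plane(c,u,v,.109)) for u,v in pts]; pf=np.polyfit(*np.array(W)[:,::-1].T,1); print('flat slope deg',np.degrees(np.arctan(pf[0])),'x at mid',np.mean(W,0))
```

```text
rim [ 0.55293325 -0.14005251] 0.008769674162041673 [68.1  -7.17]
[299 120  27  29 520] [311.33076923 135.025     ]
shaft [ 0.55433648 -0.14005162] 0.007626491492662389 [69.25 -6.38] 120
[[306.0, 129.3], [307.0, 129.5], [308.0, 129.3], [309.0, 129.3], [310.0, 129.2], [311.0, 129.1], [312.0, 129.2], [313.0, 129.3], [314.0, 129.3], [315.0, 130.1], [316.0, 129.1], [317.0, 129.1], [318.0, 129.2], [319.0, 129.2], [320.0, 129.1], [321.0, 129.2]]
flat slope deg 0.742633772642225 x at mid [73.610625 -4.871875]
```

View pics/z5.png

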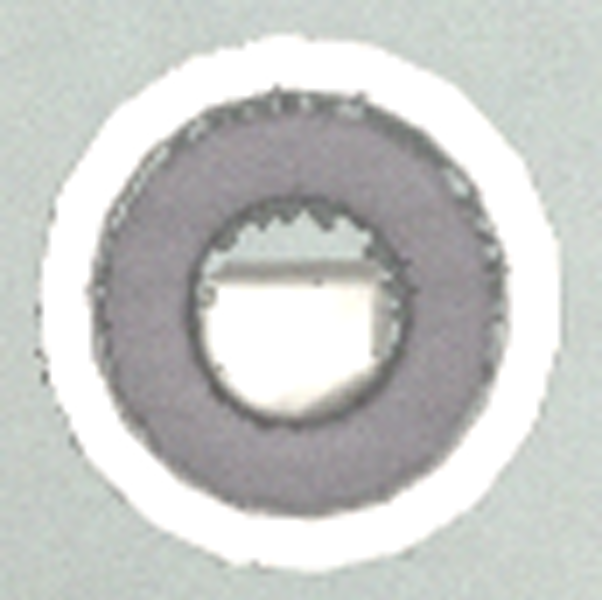

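Run:
```python
from h import *
c=viewer.calibration('wrist'); s=monitor.get_obs();R=Rot.from_rotvec(s['orientation'])
T=lambda u,v,z:(R.inv().apply(plane(c,270+u/7-.43,90+v/7-.43,z)-s['tcp_pos'])[:2]*1000).round(2)
for n,u,v,z in [('rimL',43,302,.085),('rimR',560,302,.085),('rimT',301,37,.085),('rimB',301,568,.085),
 ('colL',92,302,.091),('colR',503,302,.091),('colT',300,95,.091),('colB',300,515,.091),
 ('shL',200,305,.108),('shR',402,305,.108),('shB',295,423,.108),('flat',300,278,.109),('flatouter',300,260,.1075),('boreT',300,200,.091),('boreL',188,300,.091),('boreR',410,300,.091)]: print(n,T(u,v,z))
cam=-np.array(c['R']).T@c['t']; print('cam',R.inv().apply(cam-s['tcp_pos'])*1000)
```

```text
rimL [ 70.27 -32.44]
rimR [70.27 20.39]
rimT [95.9  -5.91]
rimB [42.99 -6.24]
colL [ 70.56 -26.79]
colR [70.55 14.24]
colT [90.24 -5.9 ]
colB [49.35 -6.15]
shL [ 71.13 -14.93]
shR [71.13  3.9 ]
shB [60.27 -6.15]
flat [73.61 -5.57]
flatouter [75.17 -5.59]
boreT [80.34 -5.96]
boreL [ 70.73 -17.2 ]
boreR [70.73  4.95]
cam [  83.6959355     0.26848359 -143.80286465]
```

Call:
{"api": "drive_tool", "payload": {
  "commands": [
    {"linear": [0.023,-0.0018,0.01],"dr": [0,0,0],"jaw": 1},
    {"linear": [0.023,-0.0018,0.015],"dr": [0,0,0],"jaw": 1},
    {"linear": [0.0235,-0.002,0.015],"dr": [0,0,0],"jaw": 1},
    {"linear": [0,0,0],"dr": [0,0,0],"jaw": 1},
    {"linear": [0,0,0],"dr": [0,0,0],"jaw": 1}
  ]
}}

```text
clock: 7.02
tcp_pos: [0.5587, -0.137, 0.1648]
orientation: [3.007, 0.901, 0.002]
contact_force: [0.6, -0.5, -1.3]
grip_width: 0.0142
```

Run:
```python
from h import *
s,R=state(); plan([.5551,-.1407,.151],33.2,1); grab('scene','scene6')
f=cv2.imread('pics/scene6.png'); cv2.imwrite('pics/s6.png',cv2.resize(f[110:270,220:400],None,fx=3.5,fy=3.5))
```

```text
t 7.025 tcp [ 0.5587 -0.137   0.1648] w 0.0142 F [ 0.6 -0.5 -1.3] M [0.05 0.06 0.02]
[[ 0.835  0.55   0.002]
 [ 0.55  -0.835 -0.002]
 [ 0.001  0.003 -1.   ]]
q [ 0.455  0.418 -0.412  1.843  0.208  0.921 -1.04 ]
a 33.36 dr tot [ 0.15 -0.04  0.16]
[-0.005, 0.0011, 0.0138] [0.15, -0.04, 0.16]
```

View pics/s6.png

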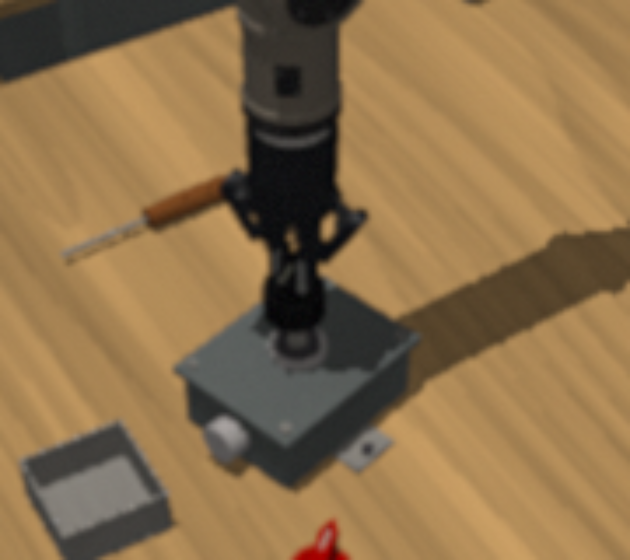

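The scene crop shows the knob held upright just above the rim and shaft, at about (295,310) in the crop. I'll correct the lateral offset.

Call:
{"api": "drive_tool", "payload": {
  "commands": [
    {"linear": [-0.005,0.0011,0.008],"dr": [0.15,0,0.1],"jaw": 1},
    {"linear": [0,0,0],"dr": [0,0,0],"jaw": 1},
    {"linear": [0,0,0],"dr": [0,0,0],"jaw": 1}
  ]
}}

```text
clock: 7.45
tcp_pos: [0.5541, -0.1427, 0.1573]
orientation: [3.01, 0.895, 0.002]
contact_force: [0.3, 0.0, -2.1]
grip_width: 0.0143
```

Run:
```python
from h import *
s,R=state(); plan([.5551,-.1407,.148],33.2,1)
```

```text
t 7.45 tcp [ 0.5541 -0.1427  0.1573] w 0.0143 F [ 0.3  0.  -2.1] M [-0.02 -0.01  0.  ]
[[ 0.838  0.546  0.002]
 [ 0.546 -0.838 -0.001]
 [ 0.001  0.001 -1.   ]]
q [ 0.465  0.423 -0.409  1.856  0.21   0.904 -1.036]
a 33.1 dr tot [ 0.08 -0.05 -0.1 ]
[0.0019, -0.0011, 0.0093] [0.08, -0.05, -0.1]
```

Call:
{"api": "drive_tool", "payload": {
  "commands": [
    {"linear": [0.0016,-0.001,0.006],"dr": [0,0,0],"jaw": 1},
    {"linear": [0,0,0],"dr": [0,0,0],"jaw": 1},
    {"linear": [0,0,0],"dr": [0,0,0],"jaw": 1}
  ]
}}

```text
clock: 7.82
tcp_pos: [0.5549, -0.1411, 0.151]
orientation: [3.01, 0.894, 0.002]
contact_force: [-0.3, -0.2, -2.9]
grip_width: 0.0146
```

Run:
```python
from h import *
s,R=state(); plan([.5551,-.1407,.148],33.2,1)
```

```text
t 7.825 tcp [ 0.5549 -0.1411  0.151 ] w 0.0146 F [-0.3 -0.2 -2.9] M [0.04 0.   0.05]
[[ 0.838  0.546  0.002]
 [ 0.546 -0.838 -0.001]
 [ 0.001  0.002 -1.   ]]
q [ 0.46   0.431 -0.407  1.86   0.215  0.892 -1.043]
a 33.09 dr tot [ 0.09 -0.06 -0.11]
[0.0003, -0.0002, 0.003] [0.09, -0.06, -0.11]
```

Aligned. I'll descend slowly and watch the force.

Call:
{"api": "drive_tool", "payload": {
  "commands": [
    {"linear": [0.0003,-0.0002,0.004],"dr": [0,0,0],"jaw": 1},
    {"linear": [0,0,0.003],"dr": [0,0,0],"jaw": 1},
    {"linear": [0,0,0.003],"dr": [0,0,0],"jaw": 1}
  ]
}}

```text
clock: 8.2
tcp_pos: [0.5554, -0.1406, 0.1406]
orientation: [3.01, 0.895, 0.003]
contact_force: [0.6, 1.0, -2.1]
grip_width: 0.0148
```

Run:
```python
from h import *
s,R=state()
```

```text
t 8.2 tcp [ 0.5554 -0.1406  0.1406] w 0.0148 F [ 0.6  1.  -2.1] M [ 0.02 -0.01 -0.01]
[[ 0.838  0.546  0.002]
 [ 0.546 -0.838 -0.001]
 [ 0.001  0.002 -1.   ]]
q [ 0.455  0.444 -0.404  1.868  0.223  0.871 -1.051]
```

Call:
{"api": "drive_tool", "payload": {
  "commands": [
    {"linear": [0,0,0.003],"dr": [0,0,0],"jaw": 1},
    {"linear": [0,0,0.003],"dr": [0,0,0],"jaw": 1}
  ]
}}

```text
clock: 8.45
tcp_pos: [0.5548, -0.1407, 0.134]
orientation: [3.01, 0.895, 0.001]
contact_force: [-0.7, -0.2, -1.8]
grip_width: 0.0142
```

Call:
{"api": "drive_tool", "payload": {
  "commands": [
    {"linear": [0,0,0.003],"dr": [0,0,0],"jaw": 1},
    {"linear": [0,0,0.003],"dr": [0,0,0],"jaw": 1}
  ]
}}

```text
clock: 8.7
tcp_pos: [0.5548, -0.1407, 0.1275]
orientation: [3.01, 0.895, 0.001]
contact_force: [-0.9, -0.4, -1.0]
grip_width: 0.0144
```

Run:
```python
from h import *
s,R=state()
f,c=grab('scene','scene7')
f=cv2.imread('pics/scene7.png'); cv2.imwrite('pics/s7.png',cv2.resize(f[170:250,260:350],None,fx=7,fy=7,interpolation=cv2.INTER_CUBIC))
```

```text
t 8.7 tcp [ 0.5548 -0.1407  0.1275] w 0.0144 F [-0.9 -0.4 -1. ] M [ 0.01  0.18 -0.05]
[[ 0.838  0.546  0.001]
 [ 0.546 -0.838 -0.001]
 [ 0.     0.001 -1.   ]]
q [ 0.451  0.461 -0.399  1.878  0.233  0.847 -1.059]
```

View pics/s7.png

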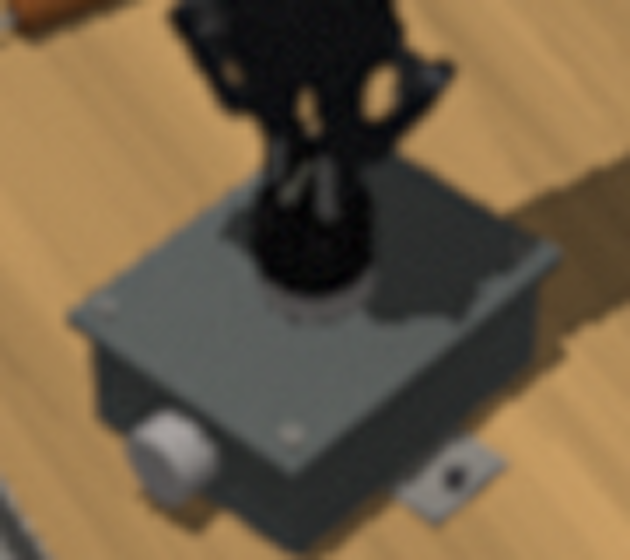

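The knob is on the shaft, just above the rim and centred. Now I'll press it against the collar.

Call:
{"api": "drive_tool", "payload": {
  "commands": [
    {"linear": [0,0,0.003],"dr": [0,0,0],"jaw": 1},
    {"linear": [0,0,0.003],"dr": [0,0,0],"jaw": 1}
  ],
  "force": 110
}}

```text
clock: 9.0
tcp_pos: [0.5548, -0.1407, 0.1218]
orientation: [3.01, 0.894, 0.001]
contact_force: [-4.3, 0.4, 7.7]
grip_width: 0.014
```

Call:
{"api": "drive_tool", "payload": {
  "commands": [
    {"linear": [0,0,0.002],"dr": [0,0,0],"jaw": 1}
  ]
}}

```text
clock: 9.12
tcp_pos: [0.5548, -0.1407, 0.1205]
orientation: [3.01, 0.894, 0.0]
contact_force: [-4.1, 0.7, 10.0]
grip_width: 0.0138
```

Call:
{"api": "drive_tool", "payload": {
  "commands": [
    {"linear": [0,0,0.002],"dr": [0,0,0],"jaw": 1}
  ]
}}

```text
clock: 9.25
tcp_pos: [0.5549, -0.1408, 0.1196]
orientation: [3.01, 0.893, 0.0]
contact_force: [-7.3, 1.0, 19.6]
grip_width: 0.014
```

Call:
{"api": "drive_tool", "payload": {
  "commands": [
    {"linear": [-0.0006,-0.0003,0.003],"dr": [0,0,0],"jaw": 1},
    {"linear": [-0.0003,-0.0001,0.003],"dr": [0,0,0],"jaw": 1}
  ]
}}

```text
clock: 9.5
tcp_pos: [0.5549, -0.1408, 0.1196]
orientation: [3.008, 0.892, 0.002]
contact_force: [-11.0, 1.5, 27.2]
grip_width: 0.0135
```

Run:
```python
from h import *
state()
f,c=grab('scene','scene8'); state()
f=cv2.imread('pics/scene8.png'); cv2.imwrite('pics/s8.png',cv2.resize(f[170:250,260:350],None,fx=7,fy=7,interpolation=cv2.INTER_CUBIC))
grab('wrist','wrist8'); state()
```

```text
t 9.5 tcp [ 0.5549 -0.1408  0.1196] w 0.0135 F [-11.    1.5  27.2] M [0.7  2.69 0.07]
[[ 0.838  0.545  0.002]
 [ 0.545 -0.838 -0.004]
 [-0.     0.005 -1.   ]]
q [ 0.445  0.47  -0.394  1.885  0.243  0.83  -1.069]
t 9.55 tcp [ 0.5549 -0.1408  0.1196] w 0.0137 F [-10.7   1.3  26.1] M [0.66 2.52 0.04]
[[ 0.838  0.545  0.002]
 [ 0.545 -0.838 -0.004]
 [-0.     0.005 -1.   ]]
q [ 0.445  0.47  -0.394  1.885  0.243  0.83  -1.07 ]
t 9.6 tcp [ 0.5548 -0.1408  0.1196] w 0.0137 F [-10.4   1.6  26.5] M [0.67 2.51 0.05]
[[ 0.838  0.545  0.002]
 [ 0.545 -0.838 -0.004]
 [-0.     0.005 -1.   ]]
q [ 0.445  0.47  -0.394  1.885  0.243  0.83  -1.069]
```

View pics/s8.png

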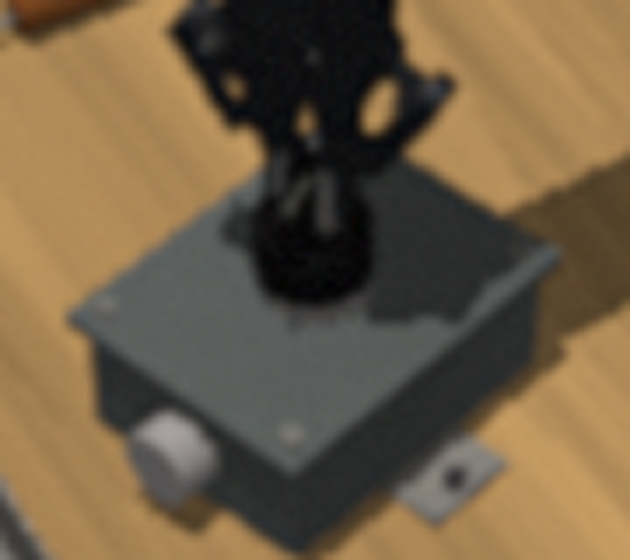

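View pics/wrist8.png

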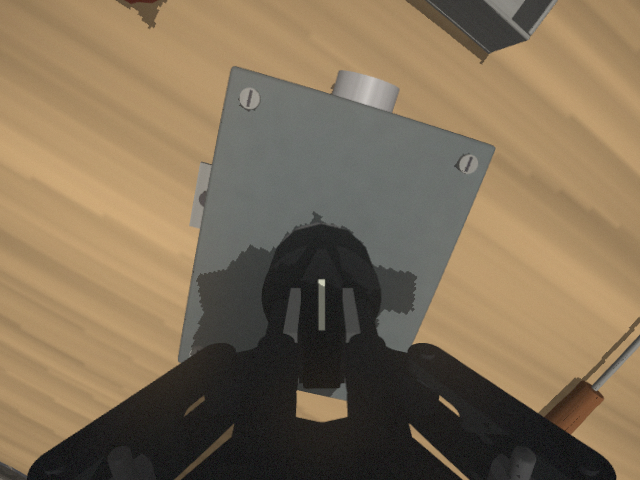

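The knob is seated, with the hub hiding the rim. TCP z is 0.1196 against 0.120 predicted for home, the height does not change under 26 N, and the knob has not slipped in the pads. Handing in.

Run:
```python
from h import *
print(job.hand_in()); state()
```

```text
the job is handed in; nothing more can be done
None
the job is handed in; nothing more can be done
```

I fitted the black knob onto the D-shaft and pressed it down to the metal rim. I handed the job in at about 9.6 s with the gripper still holding it there at 110 N grip.

**Alignment:** I turned the knob about 77° so its pointer faced the same way as the shaft's flat, at about 33°. It slid on without jamming.

**Last checks:**
- **Height:** the tool stopped at 0.1196 m, against 0.120 m predicted for fully home. It stayed there as the push rose from about 20 N to 26 N, so it is on the rim.
- **Spring force:** just before the rim, the measured 10 N roughly matched the 9 N expected from the collar spring less the knob's weight.
- **Pictures:** the scene view shows the hub on the rim. In the wrist view the knob's pale line is at the same pixels as when I gripped it, so it did not slip.

**What disagreed:**
- **Side force:** about 10 N remained along -x while pressing, and my small correction did not remove it (7 N before, about 10 N after).
- **Position estimates:** the first rim measurements from the wrist and top cameras differed by 3 to 4 mm. I used a later close-up wrist measurement instead, and the knob went on with it.
- **Failed fits:** two automatic fits in that close-up gave radii that could not be right, so I read the edges from the enlarged picture instead.

I did not touch the other things on the bench, but I took no final picture to confirm they had not moved.

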